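# Clear the repair plate and lay out the matching spares

## Robot

A 6-joint arm with a two-finger parallel gripper is mounted at the origin on the work surface. World frame = base frame: x ahead of the robot, y to its left, z up, the work surface at z = 0. Lengths are in m, angles in rad, forces in N, time in s.
With the tool pointing down it reaches from about 0.35 to 0.975 m from the base axis. Payload 4.9 kg.
Tool frame: the origin (TCP) lies midway between the tips of the shut fingers; the grasp point (between the pads) lies 19 mm behind it; z points along the fingers, y is the direction in which the jaws open and shut (so a half turn about z gives the same grasp; the last joint's range is limited). The gripper opens to 85 mm and grips with 20 to 120 N. Pads are 22 mm wide; open, the fingers measure 114 mm over their backs; the gripper's body (76 mm by 85 mm) begins 54 mm behind the grasp point. The pads swing forward as they close: fully open they stand 13 mm farther back than shut.
Start: joints at [-1.385, 0.053, 1.613, -0, 1.476, -0.119], TCP at [0.188, -0.596, 0.231] pointing down, gripper open.
Joint ranges: [-3.01, 3.01], [-1.01, 2.22], [0.06, 2.58], [-1.02, 4.17], [0.09, 2.62], [-3.14, 3.14]. Speed limits (rad/s): [2.57, 2.57, 3.14, 3.14, 3.14, 3.14].

## Interface

Orientations are given as a rotation vector (axis times angle).
In Python, from cell import manip, ik, sensors, camera, camera_model, ticket, finder gives the robot as it stands. Calls block until the motion is done:
- manip.move_to(position, orientation): joint-space move of the TCP to a pose.
- manip.move_straight(position, rate=0.15, frame=None, stop_force=None): straight line of the TCP; frame=None keeps the orientation; rate is the mean speed in m/s. With stop_force (N) it stops when the force on the tool has changed by that much, and returns True; else False.
- manip.goto_joints(angles): joint-space move.
- manip.gripper_to(opening, force=None): opening from 0.0 (shut) to 1.0 (fully open); force is the grip in N (None keeps the last); returns when the fingers have stopped.
- manip.dwell(seconds).
- ik(position, orientation): joint angles nearest the present ones, or None.
- sensors.state(): the state.
- camera(name): name is "side" or "top" or "wrist"; returns the picture (384x512x3 uint8, blue, green, red); there is no depth.
- camera_model(name): a dict with "fx", "fy", "cx", "cy" (pixels), "R" (3x3) and "t" (3): a world point X has camera coordinates R X + t. Camera axes: x right, y down, z forward; pixel columns grow to the right and rows downward; lengths in m; the calibration is good to about 2 mm. A picture is of the moment at which its call begins: read the wrist's pose just before it. camera_model takes no time and is no camera call; for the wrist camera it gives the pose at the moment of the call.
A pose or a line that the arm cannot do raises manip.IKError and nothing moves.
- ticket.close_job(): hands the job in, once; it reports no verdict.
Trained networks look in the newest picture that a camera, given by its name, has taken for a name from the list of things; names that differ only in an ending like _2 or _b are one class to them, and where a whole thing is asked for, a point or a joint stands for the part that bears it (a point fixed in the world has none). Each returns a list of dicts, best first, with "conf" (0 to 1); they miss things now and then, are a little off and sometimes report something else, mostly with a low value. They report only what shows in the picture. A call takes as long as a camera call.
- finder.regions_of(target, camera): "mask" (384x512 bool, what is visible of it) and "uv" ([column, row] in pixels, amid what is visible of it).
The state is a dict: "t": time; "joint_pos": joint angles; "joint_velocities": joint speeds; "joint_torque": joint torques, N m; "eef_pos": TCP position; "eef_rot": TCP orientation; "force": force on the tool from outside, world axes, zero at the start; "moment": the same for the moment, N m; "gripper_width": opening from 0.0 (shut) to 1.0 (fully open).
Only numpy, scipy, OpenCV 4.12 (cv2) and the standard library are available. Lean on these libraries where they do the work, as an engineer would, in place of code of your own. Each camera call takes 0.05 s, during which the arm holds its last target.

## Task

Scrape all the loose chips off the raised work plate into the low aluminium tray beside it, using the scraper block and not the fingers (a chip that has ended up elsewhere may be picked up). After the plate is clear, take from the cluttered parts bin, for each dead part standing on the plate's back ledge, the one spare of the same kind and size, and stand it upright on the plate right in front of its dead twin, close to the ledge. In the end the scraper is back upright in the middle of its rubber pad, all other parts are still in the bin, and the dead parts and the things around have been left alone.

Things in the scene. Friction and masses are not known exactly. Their poses are not given: they have to be found in the camera images.
- plate: Fixed work plate 220 (x) x 340 (y) x 40 high. Origin: centre of its underside, on the table; x away from the robot, y left (yaw within 0.12 rad). Far edge: ledge from plate x 60 to 110, 10 above the top. Near edge: rim, x -110 to -106, 6 high. Both y ends are open; the 8 thick top overhangs the plinth by 20 there. Working area: plate x -106 to 60
- tray: Fixed aluminium catch tray 240 (x) x 160 (y), walls 4 thick, 27 high, floor 4. Origin: centre of its underside; axes as the plate's. It stands at one y end of the plate, left or right, its near wall tucked 10 under the plate's overhanging edge, so what is pushed over that edge drops in
- bin: Fixed parts bin of orange plastic, 240 (its x) x 160 (its y), walls 4 thick and 30 high, floor 4. Origin at the centre of its underside, axes as the plate's. It stands at the other y end of the plate. It holds the three spares and three other parts, standing about 65 to 75 apart, so open the fingers only a little wider than the part
- rest: Fixed black rubber pad for the scraper, 140 (its x) x 80 (its y) x 6 thick, origin at the centre of its underside. On the far left or far right, beyond the tray or the bin
- scraper: Loose scraper block, 0.1 to 0.25 kg: black foot 70 (x) x 40 (y) x 10 high; centred on it a wooden grip 50 (x) x 20 (y) reaching to 46 above the underside. Origin: centre of the underside, z up. Starts on the pad, x roughly along the pad's x; grip it from above across the 20 mm. Its long sides push the chips
- chip0: Loose chip of broken white plastic, 20 to 26 long (x), 15 to 18 wide (y), 8 thick, 10 g, lying on the plate; origin at the centre of its underside. Four to six chips are there; the state gives None for those that are not
- chip1: Loose chip of broken white plastic, 20 to 26 long (x), 15 to 18 wide (y), 8 thick, 10 g, lying on the plate; origin at the centre of its underside. Four to six chips are there; the state gives None for those that are not
- chip2: Loose chip of broken white plastic, 20 to 26 long (x), 15 to 18 wide (y), 8 thick, 10 g, lying on the plate; origin at the centre of its underside. Four to six chips are there; the state gives None for those that are not
- chip3: Loose chip of broken white plastic, 20 to 26 long (x), 15 to 18 wide (y), 8 thick, 10 g, lying on the plate; origin at the centre of its underside. Four to six chips are there; the state gives None for those that are not
- chip4: Loose chip of broken white plastic, 20 to 26 long (x), 15 to 18 wide (y), 8 thick, 10 g, lying on the plate; origin at the centre of its underside. Four to six chips are there; the state gives None for those that are not
- chip5: Loose chip of broken white plastic, 20 to 26 long (x), 15 to 18 wide (y), 8 thick, 10 g, lying on the plate; origin at the centre of its underside. Four to six chips are there; the state gives None for those that are not
- old_heatsink: A dead part (two or all of the three kinds are there; the state gives None for those that are not): finned aluminium heat sink, block outline 48 (its x) x 26 (its y) x 20 high, the fins run along x. Stands on the plate's ledge. Origin at the centre of its underside, z up. It stays where it is
- old_capacitor: A dead part (two or all of the three kinds are there; the state gives None for those that are not): black upright can capacitor, 26 across, 28 high, with a bright disc on top. Stands on the plate's ledge. Origin at the centre of its underside, z up. It stays where it is
- old_transformer: A dead part (two or all of the three kinds are there; the state gives None for those that are not): small transformer, dark steel core 42 (its x) x 26 (its y) x 28 high with a copper coil between its two end blocks; grip it across the 26. Stands on the plate's ledge. Origin at the centre of its underside, z up. It stays where it is
- spare_heatsink: A good spare for the part of the same name: finned aluminium heat sink, block outline 48 (its x) x 26 (its y) x 20 high, the fins run along x. Stands in the parts bin at the start, turned at any angle up to about 0.7 rad. Origin at the centre of its underside, z up
- spare_capacitor: A good spare for the part of the same name: black upright can capacitor, 26 across, 28 high, with a bright disc on top. Stands in the parts bin at the start, turned at any angle up to about 0.7 rad. Origin at the centre of its underside, z up
- spare_transformer: A good spare for the part of the same name: small transformer, dark steel core 42 (its x) x 26 (its y) x 28 high with a copper coil between its two end blocks; grip it across the 26. Stands in the parts bin at the start, turned at any angle up to about 0.7 rad. Origin at the centre of its underside, z up
- small_heatsink: Other part in the bin: a much smaller finned heat sink, 24 x 22 x 10 high, not a match for anything; stays in the bin. Origin at the centre of its underside
- thin_capacitor: Other part in the bin: a thin can capacitor, 13 across, 18 high, not a match for anything; stays in the bin. Origin at the centre of its underside
- shield_can: Other part in the bin: a flat steel shield can 30 x 24 x 8 high; stays in the bin. Origin at the centre of its underside
- jar: Bystander: amber jar with a white cap, 44 across, 65 high, beyond the side away from the rubber pad. Leave alone
- spool: Bystander: steel solder spool 56 across, 34 high, beyond the plate. Leave alone

How it is judged:
By the outcome, as a careful person would: the job done as asked, in the order asked, and still so for the second after the job is handed in, with the robot touching nothing.
Of old_heatsink, old_capacitor, old_transformer only 2 to 3 are there at a start; the rules pass over those that are not, and their reading is None.
Of chip0, chip1, chip2, chip3, chip4, chip5 only 4 to 6 are there at a start; the rules pass over those that are not, and their reading is None.
At some moment in a run one of scraper, chip0, chip1, chip2, chip3, chip4, chip5 may be knocked a few centimetres aside while the robot is not near it.
It also fails if it takes over 210 s, if anything falls off the work surface, if the arm or the gripper's body presses on something with over 40 N, if the wrist force passes 120 N, or if a joint passes its speed limit or range.

## Working session

There is one attempt and no reset: what is moved stays moved. The work goes in short steps, each a Python script; the robot and the scene stay as the last script left them, time stands still between calls to the robot, and variables do not carry over. Pictures are saved under pics/ and viewed, and the job is handed in when it is done.

```bash
ls; mkdir -p pics; python3 - <<'E'
from cell import *
import cv2
for n in ["side","top","wrist"]:
    im=camera(n); cv2.imwrite(f"pics/a_{n}.png",im)
    m=camera_model(n); print(n,m)
print(sensors.state())
E
```

```text
pics
side {'fx': 440.42276187688736, 'fy': 440.42276187688736, 'cx': 253.91630823192887, 'cy': 191.4507636281602, 'R': array([[-0.99614553, -0.0854411 , -0.01984711],
       [-0.03149756,  0.55959977, -0.82816424],
       [ 0.08186571, -0.82434697, -0.56013399]]), 't': array([0.55563493, 0.05546766, 1.14305152])}
top {'fx': 388.1223404262442, 'fy': 388.1223404262442, 'cx': 248.55461374807393, 'cy': 187.9588568447347, 'R': array([[ 0.00855965, -0.99991601, -0.00973124],
       [-0.9940546 , -0.0074523 , -0.10862741],
       [ 0.10854577,  0.0106032 , -0.9940349 ]]), 't': array([-0.0031654 ,  0.59281604,  1.06236258])}
wrist {'fx': 274.29445151628937, 'fy': 274.29445151628937, 'cx': 257.14260431105475, 'cy': 189.06691382591387, 'R': array([[ 0.30027901, -0.95385035, -0.0014254 ],
       [-0.90980553, -0.28686161,  0.29994052],
       [-0.28650726, -0.08876901, -0.95395684]]), 't': array([-0.62480869, -0.03921566,  0.37937496])}
{'t': 0.15, 'joint_pos': array([-1.38501177e+00,  5.32328171e-02,  1.61399356e+00, -9.13914599e-06,
        1.47601637e+00, -1.19044227e-01]), 'joint_velocities': array([ 0.0013299 , -0.00335049, -0.00464966,  0.00086721,  0.00112595,
       -0.00156742]), 'joint_torque': array([-5.63036892e-06, -3.94240093e+01, -3.70722735e+01, -1.01527753e-04,
        4.67496109e-03,  4.34721187e-06]), 'eef_pos': array([ 0.18746018, -0.59570291,  0.23031939]), 'eef_rot': array([-3.10354345e+00, -4.76723239e-01,  1.00707077e-04]), 'force': array([ 0.6729621 ,  0.55259396, -0.54228299]), 'moment': array([ 0.01481842, -0.04271909,  0.03373165]), 'gripper_width': 0.9972052653370516}
```

View pics/a_top.png

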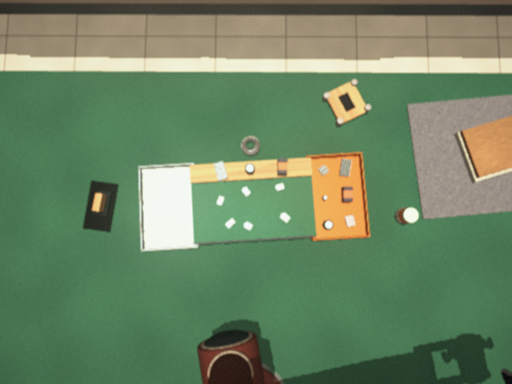

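View pics/a_side.png

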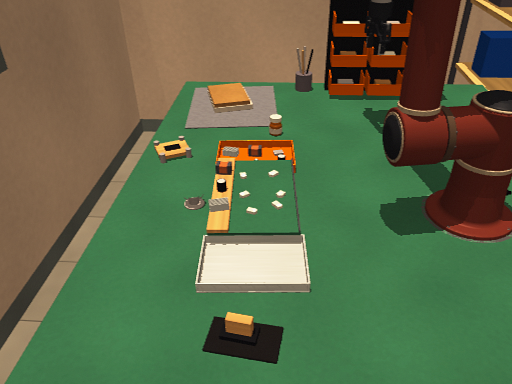

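View pics/a_wrist.png

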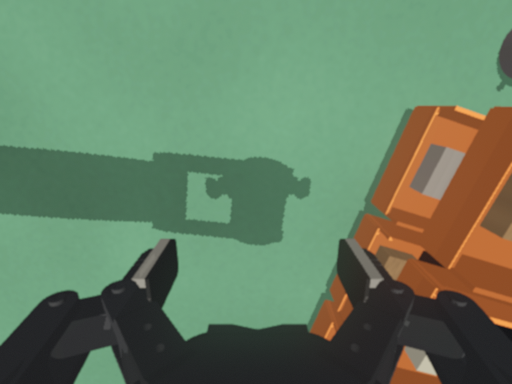

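The top view shows the tray at +y (columns 140-195), the bin at -y (312-370), and the pad with the scraper at (100,205). All three dead parts are on the ledge, at (222,170), (250,169) and (282,167), and six chips are on the plate. Next I'll run the networks and fit poses.

```bash
cat > h.py <<'E'
from cell import *
import numpy as np, cv2
from scipy.spatial.transform import Rotation as Ro
def ray(m,uv,z):
    """pixel -> world point on plane z"""
    d=np.array([(uv[0]-m['cx'])/m['fx'],(uv[1]-m['cy'])/m['fy'],1.])
    R=np.array(m['R']);c=-R.T@m['t'];w=R.T@d
    return c+w*(z-c[2])/w[2]
def proj(m,X):
    X=np.atleast_2d(X);p=X@np.array(m['R']).T+m['t']
    return np.c_[m['fx']*p[:,0]/p[:,2]+m['cx'],m['fy']*p[:,1]/p[:,2]+m['cy']]
E
python3 - <<'E'
from h import *
im=camera("top");m=camera_model("top")
H=dict(plate=.04,tray=.027,bin=.03,rest=.006,scraper=.046,chip0=.044,old_heatsink=.07,old_capacitor=.078,old_transformer=.078,spare_heatsink=.024,spare_capacitor=.032,spare_transformer=.032,small_heatsink=.014,thin_capacitor=.022,shield_can=.012,jar=.065,spool=.034)
for n,z in H.items():
    for d in finder.regions_of(n,"top")[:7]:
        msk=d["mask"].astype(np.uint8)
        r=cv2.minAreaRect(np.argwhere(msk)[:,::-1].astype(np.float32)) if msk.sum()>2 else None
        print(n,round(d["conf"],2),np.round(d["uv"],1),msk.sum(),np.round(ray(m,d["uv"],z),3), [np.round(x,1) for x in r] if r else '')
c=im[140:260,70:390];cv2.imwrite("pics/b_top.png",cv2.resize(c,None,fx=2.5,fy=2.5,interpolation=cv2.INTER_CUBIC))
print(sensors.state()['t'])
E
```

```text
plate 0.64 [253.  201.1] 8987 [ 0.555 -0.011  0.04 ] [array([252.2, 199.8]), array([ 80.2, 122.8]), np.float64(86.7)]
tray 0.89 [167.1 206.9] 4361 [0.538 0.231 0.027] [array([165.7, 206.3]), array([84.6, 54.5]), np.float64(86.4)]
tray 0.33 [250.9 223.6] 39 [ 0.493 -0.006  0.027] [array([247.5, 225.5]), array([5., 7.]), np.float64(90.0)]
bin 0.85 [336.3 197.9] 4121 [ 0.567 -0.245  0.03 ] [array([338.8, 195.7]), array([86.3, 57.7]), np.float64(87.2)]
rest 0.63 [ 99.3 213.8] 996 [0.518 0.431 0.006] [array([100.5, 205.3]), array([29.5, 49.2]), np.float64(10.6)]
scraper 0.74 [103.3 203.6] 394 [0.545 0.405 0.046] [array([101.4, 202. ]), array([16.5, 24.5]), np.float64(11.3)]
chip0 0.75 [281.1 166.5] 167 [ 0.653 -0.089  0.044] [array([282., 166.]), array([16., 10.]), np.float64(90.0)]
chip0 0.62 [243.7 190.2] 42 [0.585 0.015 0.044] [array([245.5, 191. ]), array([7.8, 4.9]), np.float64(45.0)]
chip0 0.56 [275.9 185. ] 26 [ 0.6   -0.075  0.044] [array([279.5, 186. ]), array([4., 5.]), np.float64(90.0)]
chip0 0.53 [230.3 224.7] 51 [0.489 0.051 0.044] [array([230. , 222.5]), array([4.9, 9.2]), n
[... 1644 characters left out ...]
.]), np.float64(90.0)]
thin_capacitor 0.31 [104.  206.1] 383 [0.539 0.412 0.022] [array([100.9, 202.9]), array([17.2, 24.2]), np.float64(4.1)]
shield_can 0.56 [351.8 219.1] 94 [ 0.508 -0.292  0.012] [array([349.5, 220. ]), array([10.,  9.]), np.float64(90.0)]
jar 0.82 [405.  212.9] 295 [ 0.525 -0.423  0.065] [array([406.5, 214. ]), array([14., 23.]), np.float64(90.0)]
jar 0.43 [220.4 201.3] 43 [0.552 0.078 0.065] [array([220. , 199.5]), array([7., 6.]), np.float64(90.0)]
spool 0.65 [ 97.6 214.2] 823 [0.515 0.425 0.034] [array([100.2, 205.6]), array([27.4, 49.2]), np.float64(10.6)]
spool 0.54 [247.  144.7] 252 [0.717 0.007 0.034] [array([250., 145.]), array([18., 18.]), np.float64(90.0)]
1.05
```

View pics/b_top.png

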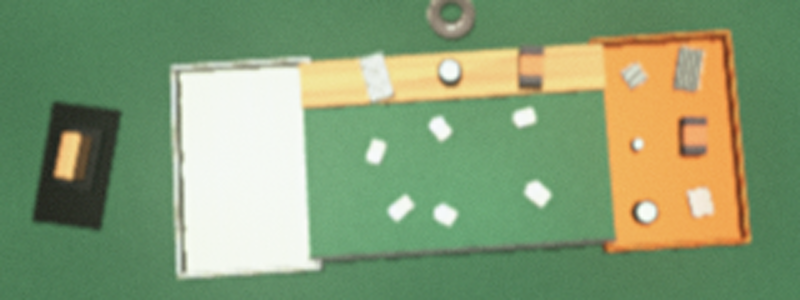

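```bash
cat >> h.py <<'E'
def down(yaw): return (Ro.from_euler('z',yaw)*Ro.from_euler('x',np.pi)).as_rotvec()
def snap(name,tag):
    m=camera_model(name);im=camera(name);cv2.imwrite(f"pics/{tag}.png",im);np.savez(f"pics/{tag}.npz",**m);return m,im
def T(): return sensors.state()['t']
E
python3 - <<'E'
from h import *
m=camera_model("wrist");R=m['R'];c=-R.T@m['t'];s=sensors.state()
print(c,Ro.from_rotvec(s['eef_rot']).inv().apply(c-s['eef_pos']), Ro.from_rotvec(s['eef_rot']).inv().apply(R[2]))
for n,p,y in [("bin",[.53,-.24,.25],0.05),("plate",[.5,-0.01,.25],0.05),("rest",[.50,.41,.2],-.1)]:
    manip.move_to(p,down(y)); snap("wrist","c_"+n); print(T(),sensors.state()['joint_pos'])
E
```

```text
[ 0.26067692 -0.5737858   0.37374297] [ 0.07648724  0.00057945 -0.14241583] [-3.00119234e-01  2.36813974e-04  9.53901666e-01]
2.9 [-5.54541669e-01 -5.97676284e-02  1.69407418e+00 -1.74064839e-04
  1.50733497e+00  9.67542764e-01]
3.875 [-1.70925668e-01 -2.62494702e-01  1.87356823e+00 -5.03934402e-04
  1.53020021e+00  1.35148311e+00]
5.4833 [ 5.69885732e-01  1.22374898e-01  1.59088825e+00 -3.37570531e-04
  1.42780923e+00  2.24241265e+00]
```

View pics/c_bin.png

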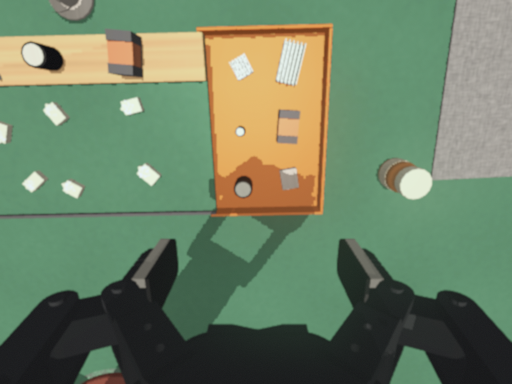

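View pics/c_plate.png

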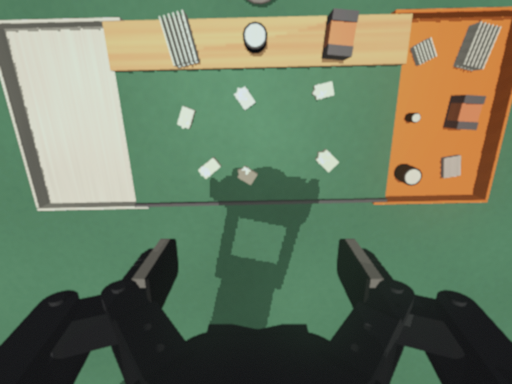

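View pics/c_rest.png

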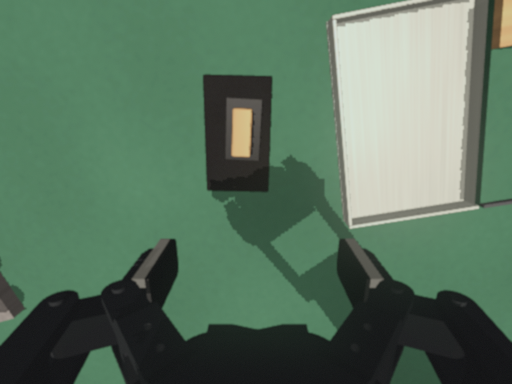

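```bash
cat >> h.py <<'E'
def bev(im,m,z,x0,x1,y0,y1,s=1000):
    """bird's eye on plane z: col=(y1-y)*s, row=(x1-x)*s"""
    P=np.array([[x1,y1,z],[x1,y0,z],[x0,y0,z],[x0,y1,z]])
    src=proj(m,P).astype(np.float32);w,h=(y1-y0)*s,(x1-x0)*s
    dst=np.float32([[0,0],[w,0],[w,h],[0,h]])
    return cv2.warpPerspective(im,cv2.getPerspectiveTransform(src,dst),(int(w),int(h)),flags=cv2.INTER_CUBIC)
E
python3 - <<'E'
from h import *
for tag,z,b in [("plate",.05,(.41,.69,-.2,.2)),("bin",.03,(.43,.7,-.36,-.16)),("rest",.006,(.45,.62,.34,.50))]:
    im=cv2.imread(f"pics/c_{tag}.png");m=np.load(f"pics/c_{tag}.npz")
    s=2000 if tag=="plate" else 2500 if tag=="bin" else 3500
    o=bev(im,m,z,*b,s=s); cv2.imwrite(f"pics/d_{tag}.png",o); print(o.shape)
E
```

```text
(559, 800, 3)
(674, 499, 3)
(595, 559, 3)
```

View pics/d_plate.png

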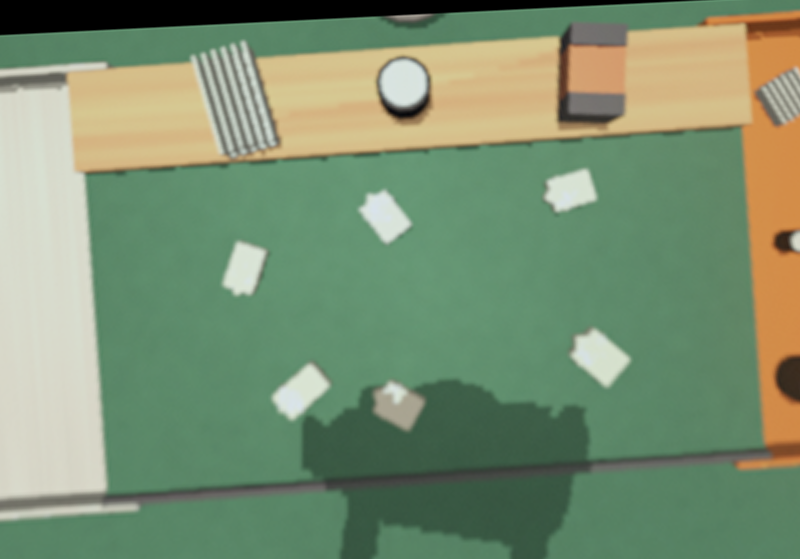

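View pics/d_rest.png

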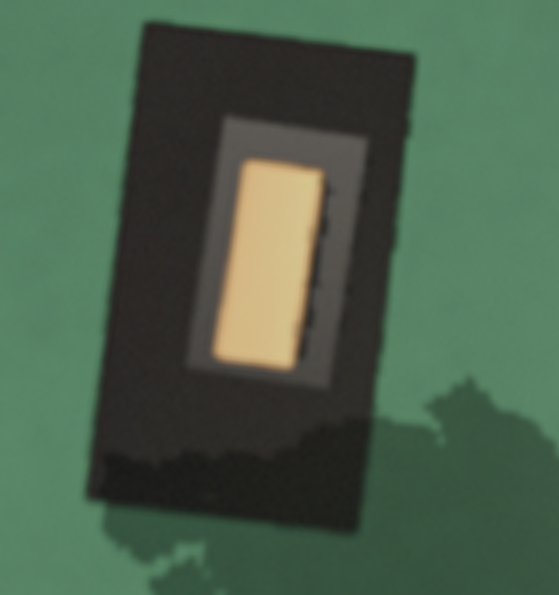

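View pics/d_bin.png

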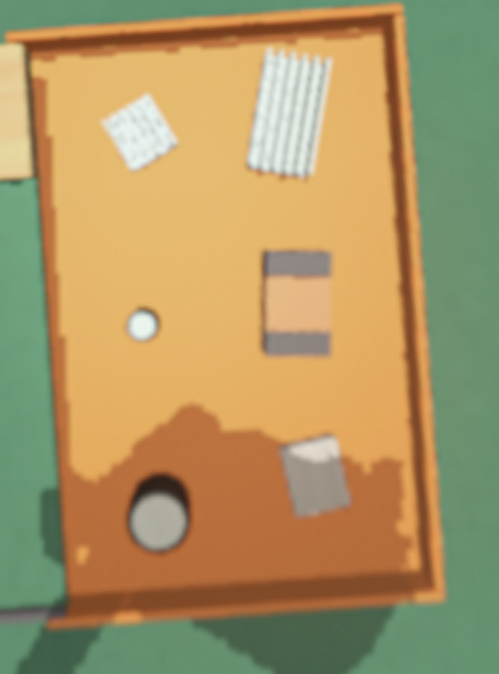

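The bird's-eye views give these poses:

| Item | Position (world, m) | Yaw (rad) |
|---|---|---|
| Plate | (0.556, -0.011) | 0.0705 |
| Pad | (0.541, 0.428) | -0.12 |
| Scraper | (0.549, 0.420) | -0.15 |

The chips fall into two lanes, at plate x of about 0.02 and -0.06. Now I'll grasp the scraper.

```bash
cat >> h.py <<'E'
PO=np.array([.5562,-.0114]);PY=.0705
def pl(x,y,z):  # plate frame -> world
    c,s=np.cos(PY),np.sin(PY);return np.array([PO[0]+c*x-s*y,PO[1]+s*x+c*y,z])
def topl(p):
    c,s=np.cos(PY),np.sin(PY);d=np.array(p[:2])-PO;return np.array([c*d[0]+s*d[1],-s*d[0]+c*d[1]])
E
python3 - <<'E'
from h import *
manip.gripper_to(0.5,60)
manip.move_to([.549,.4203,.12],down(-.15))
print(manip.move_straight([.549,.4203,.026],rate=.1,stop_force=8), sensors.state()['eef_pos'])
manip.gripper_to(0.0,60)
s=sensors.state();print(s['t'],s['gripper_width'],s['force'],s['eef_pos'])
snap("wrist","e_grasp")
manip.move_straight([.549,.4203,.12],rate=.12)
s=sensors.state();print(s['t'],s['gripper_width'],s['force'])
snap("wrist","e_lift")
E
```

```text
False [0.54971257 0.42071233 0.02702433]
7.8583 0.22321586129858378 [0.45939087 0.66097885 3.07453619] [0.54974452 0.42083454 0.02729592]
8.8417 0.22114984759952458 [-0.42814226  0.48284506 -1.9132603 ]
```

View pics/e_lift.png

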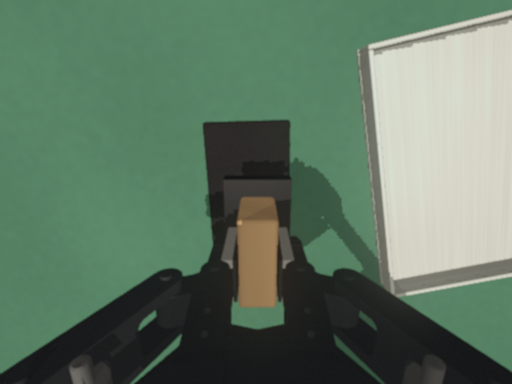

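The scraper is held squarely in the jaws (foot around (257,190)). I'll recheck the chips from the top, then sweep.

```bash
python3 - <<'E'
from h import *
m,im=snap("top","f0");o=bev(im,m,.048,.40,.70,-.2,.2)
g=o.min(axis=2)
_,bw=cv2.threshold(g,150,255,cv2.THRESH_BINARY)
n,l,st,ce=cv2.connectedComponentsWithStats(bw)
for i in range(1,n):
    if 60<st[i,4]<1500: print(st[i,4],np.round(topl([.70-ce[i][1]/1000,.2-ce[i][0]/1000]),4))
O=down(PY)
def sweep(px,y0=-.135,y1=.172):
    manip.move_straight(pl(px,y0,.0615),rate=.12,stop_force=15)
    a=manip.move_straight(pl(px,.11,.0615),rate=.14,stop_force=25)
    b=manip.move_straight(pl(px,y1,.0615),rate=.08,stop_force=25)
    print('sweep',px,a,b,sensors.state()['eef_pos'],topl(sensors.state()['eef_pos']),T())
manip.move_straight([.549,.4203,.2],rate=.2)
manip.move_to(pl(.018,-.135,.15),O)
sweep(.018)
snap("wrist","f1")
manip.move_straight(pl(.018,.172,.13),rate=.2)
snap("wrist","f2")
E
```

```text
115 [ 0.1409 -0.0024]
63 [ 0.1056 -0.02  ]
520 [0.0939 0.0044]
75 [ 0.0759 -0.1913]
86 [0.069  0.0258]
525 [ 0.0346 -0.0752]
549 [0.0281 0.0191]
547 [0.0067 0.0916]
639 [-0.0504 -0.0838]
590 [-0.0572  0.0677]
530 [-0.0673  0.0192]
sweep 0.018 False False [0.56182475 0.16163737 0.06129899] [0.01779981 0.17221131] 15.0583
```

View pics/f2.png

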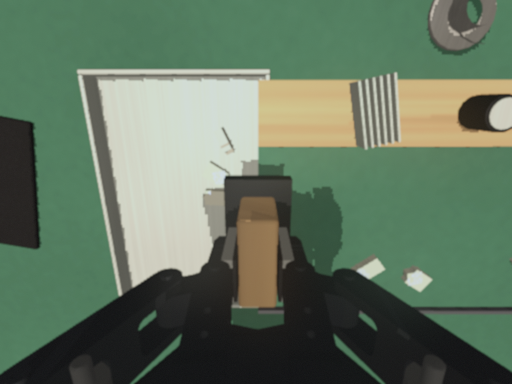

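The upper lane is clear and white chips lie in the tray around (225,150)-(215,195). Next is the lower lane.

```bash
python3 - <<'E'
from h import *
O=down(PY)
px=-.060
m,im=snap("top","g0")
manip.move_straight(pl(px,-.135,.13),rate=.25)
manip.move_straight(pl(px,-.135,.0615),rate=.12,stop_force=15)
a=manip.move_straight(pl(px,.11,.0615),rate=.14,stop_force=25)
b=manip.move_straight(pl(px,.172,.0615),rate=.08,stop_force=25)
print(a,b,T())
manip.move_straight(pl(px,.172,.13),rate=.2)
manip.move_straight(pl(px+.02,.28,.2),rate=.25)
snap("wrist","g1");snap("top","g2")
m=np.load("pics/g2.npz");cv2.imwrite("pics/g2b.png",bev(cv2.imread("pics/g2.png"),m,.044,.40,.70,-.2,.37,s=1400))
print(T())
E
```

```text
False False 20.5083
21.775
```

View pics/g1.png

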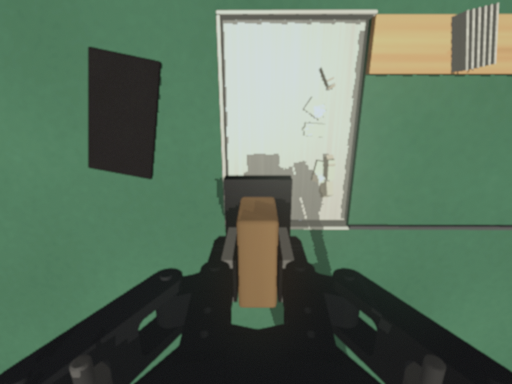

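View pics/g2b.png

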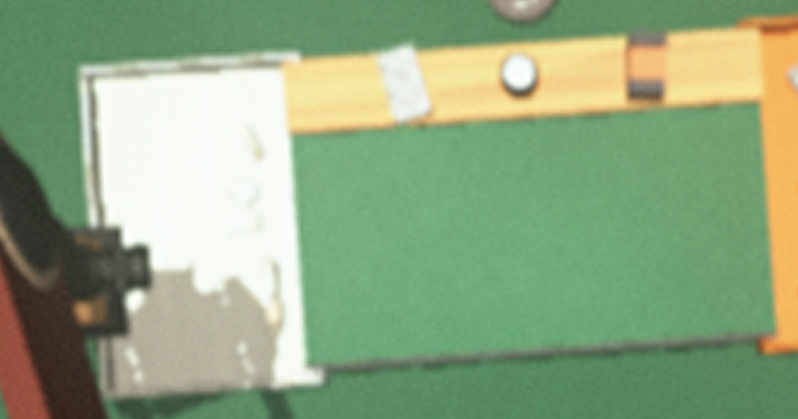

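The plate is clear: only bare green shows at columns 300-760, and the chips lie in the tray around (325,75)-(325,190) of the wrist picture. Now I'll return the scraper.

```bash
python3 - <<'E'
from h import *
O=down(-.12)
manip.move_to([.541,.428,.12],O)
print(manip.move_straight([.541,.428,.0262],rate=.08,stop_force=6),sensors.state()['eef_pos'])
manip.gripper_to(0.5); 
manip.move_straight([.541,.428,.2],rate=.15)
manip.move_to([.48,.40,.22],down(-.12))
snap("wrist","h1"); print(T())
m=np.load("pics/h1.npz");cv2.imwrite("pics/h1b.png",bev(cv2.imread("pics/h1.png"),m,.006,.45,.62,.34,.50,s=3500))
manip.move_straight([.52,.24,.25],rate=.3,frame=down(PY)); snap("wrist","h2")
E
```

```text
True [0.54050459 0.42762288 0.02714732]
25.7583
```

View pics/h1b.png

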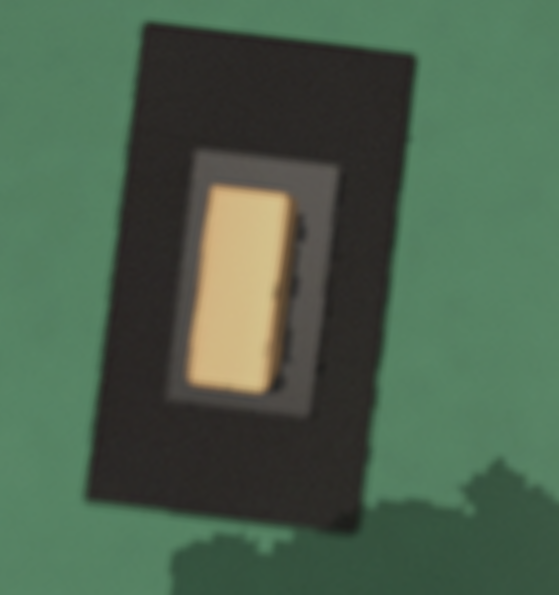

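View pics/h2.png

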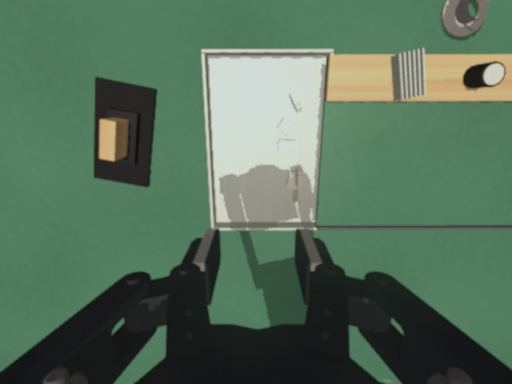

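The scraper stands in the middle of the pad, with its foot centre at (253,283) against the pad centre at (252,277). I'll count the chips in the tray with enhanced contrast, then look at the bin again.

```bash
python3 - <<'E'
from h import *
im=cv2.imread("pics/h2.png")[45:235,200:335]
g=cv2.createCLAHE(6,(4,4)).apply(cv2.cvtColor(im,cv2.COLOR_BGR2GRAY))
cv2.imwrite("pics/h2c.png",cv2.resize(g,None,fx=3,fy=3,interpolation=cv2.INTER_CUBIC))
manip.move_to([.47,-.235,.2],down(PY)); m,im=snap("wrist","i_bin")
cv2.imwrite("pics/i_bin_b.png",bev(im,m,.028,.43,.7,-.36,-.16,s=2200)); print(-m['R'].T@m['t'],T())
E
```

```text
[ 0.54689256 -0.22936665  0.34262239] 28.3167
```

View pics/h2c.png

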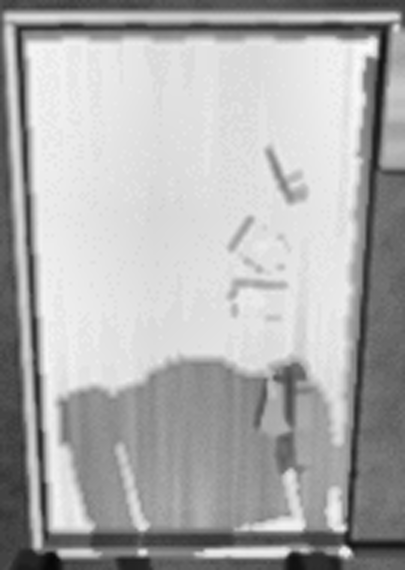

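View pics/i_bin.png

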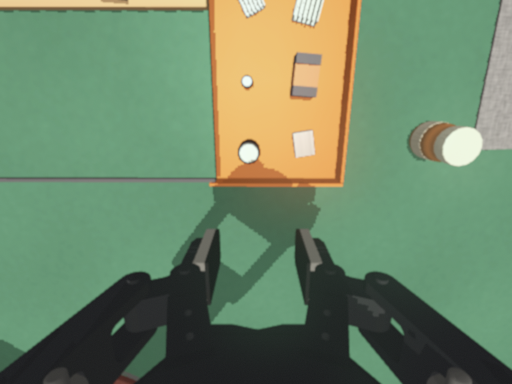

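View pics/i_bin_b.png

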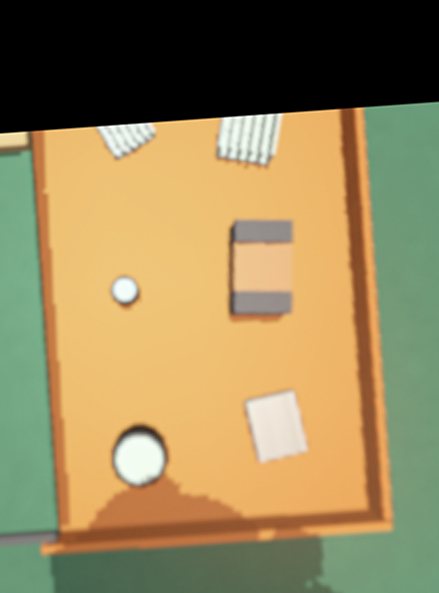

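Five chips are distinguishable in the tray; the shadowed lower group overlaps. The bin matches its first view: spare heatsink upper right, transformer middle right, 26 mm capacitor lower left at (249,152). I'll take the capacitor first.

```bash
cat >> h.py <<'E'
def pickplace(src,yaw,dst,h=.003,op=.43):
    g=np.array([src[0],src[1],.004+h]);O=down(yaw)
    manip.gripper_to(op,40)
    manip.move_to([g[0],g[1],.14],O)
    print('down',manip.move_straight(g,rate=.1,stop_force=8),sensors.state()['eef_pos'])
    manip.gripper_to(0.0,40)
    print('grip',sensors.state()['gripper_width'])
    manip.move_straight([g[0],g[1],.16],rate=.15)
    print('lifted',sensors.state()['gripper_width'],sensors.state()['force'])
    manip.move_straight(pl(*dst,.16),rate=.2,frame=down(PY))
    manip.move_straight(pl(*dst,.065),rate=.12)
    print('place',manip.move_straight(pl(*dst,.04+h+.0003),rate=.04,stop_force=5),sensors.state()['eef_pos'])
    manip.gripper_to(op)
    manip.move_straight(pl(*dst,.16),rate=.12)
    print('w',T())
E
python3 - <<'E'
from h import *
pickplace([.4924,-.2235],PY,(.040,.0030))
manip.move_to(pl(-.06,-.02,.22),down(PY)); snap("wrist","j1"); print(T())
E
```

```text
down False [ 0.49300766 -0.22387418  0.00783156]
grip 0.286647066078996
lifted 0.29055984807807667 [0.28492174 0.6277233  0.07344819]
place True [ 0.59540851 -0.00551929  0.04399114]
w 36.0417
36.6417
```

View pics/j1.png

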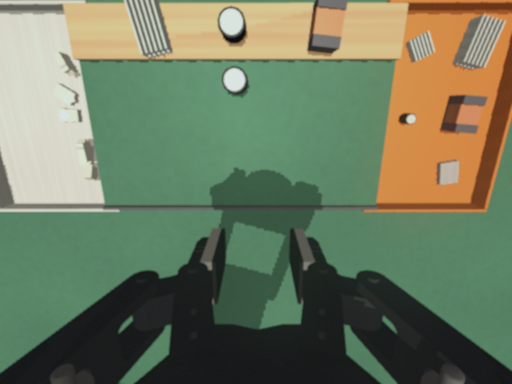

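The spare capacitor stands upright at (235,80), in front of its twin at (232,22). Next come the transformer and the heatsink.

```bash
python3 - <<'E'
from h import *
pickplace([.5784,-.279],0.0,(.033,-.0858))
snap("wrist","k0")
pickplace([.6558,-.2765],-.155,(.030,.0824),h=.002)
manip.move_to(pl(-.06,-.02,.22),down(PY)); m,im=snap("wrist","k1")
cv2.imwrite("pics/k1b.png",bev(im,m,.05,.41,.69,-.2,.2,s=2000))
manip.move_to(pl(-.06,.22,.12),down(PY)); m,im=snap("wrist","k2"); print(T())
E
```

```text
down False [ 0.57904341 -0.27939672  0.00799391]
grip 0.2943807357784795
lifted 0.299170505928129 [-0.87839378 -0.68416708 -1.42388664]
place True [ 0.59492366 -0.09460213  0.04412494]
w 44.7333
down False [ 0.65646592 -0.27683615  0.00709202]
grip 0.29460917717193863
lifted 0.2967892751574695 [-1.84565919  0.30704178 -1.05022141]
place True [0.58005661 0.07295189 0.04319251]
w 53.5167
55.2833
```

View pics/k1.png

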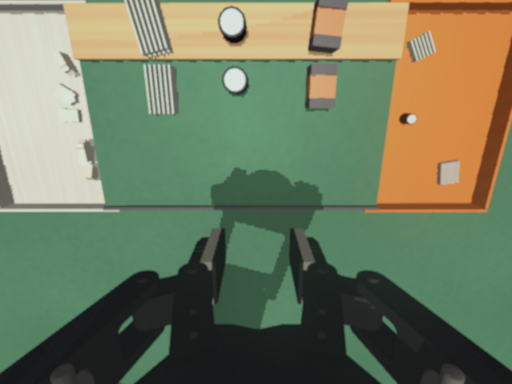

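View pics/k1b.png

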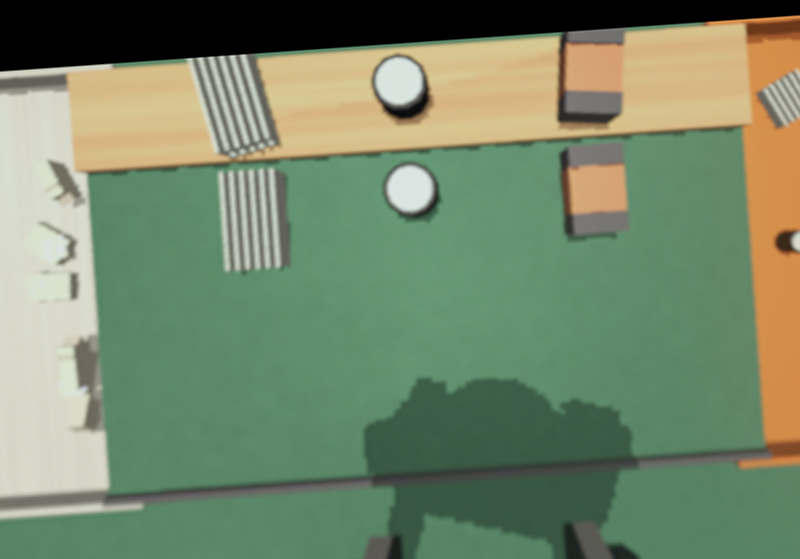

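View pics/k2.png

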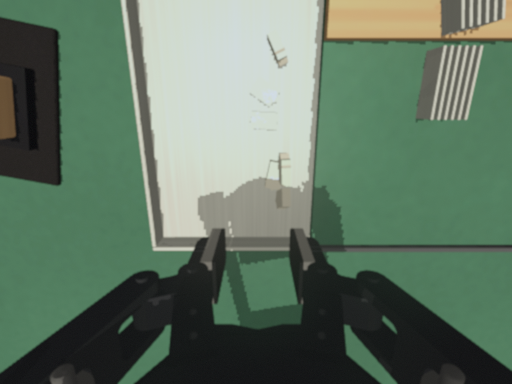

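All three spares stand upright in front of their twins, and only the three other parts remain in the bin. I'll zoom into the tray to count six chips and check that nothing was knocked elsewhere.

```bash
python3 - <<'E'
from h import *
manip.move_to(pl(.02,.19,.06+.03),down(PY)); m,im=snap("wrist","l1")
def enh(im,f,fx):
    g=cv2.createCLAHE(5,(3,3)).apply(cv2.cvtColor(im,cv2.COLOR_BGR2GRAY)); cv2.imwrite(f,cv2.resize(g,None,fx=fx,fy=fx,interpolation=cv2.INTER_CUBIC))
manip.move_to(pl(-.09,.19,.2),down(PY)); m,im2=snap("wrist","l2")
manip.move_to([.30,-.35,.3],down(0)); m,t=snap("top","l3"); snap("side","l4")
cv2.imwrite("pics/l3b.png",cv2.resize(t[130:260,70:390],None,fx=2.5,fy=2.5,interpolation=cv2.INTER_CUBIC))
k=cv2.imread("pics/k2.png"); enh(k[10:240,130:325],"pics/l_k2.png",2.5)
print(T())
E
```

```text
58.5917
```

View pics/l1.png

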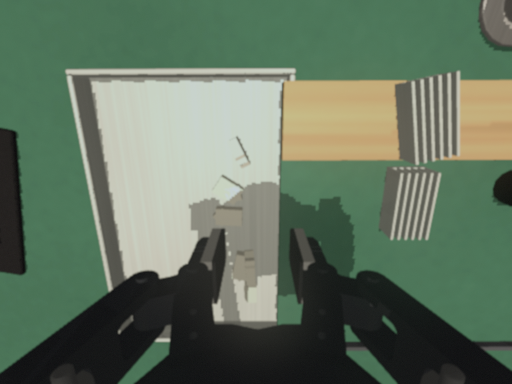

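View pics/l_k2.png

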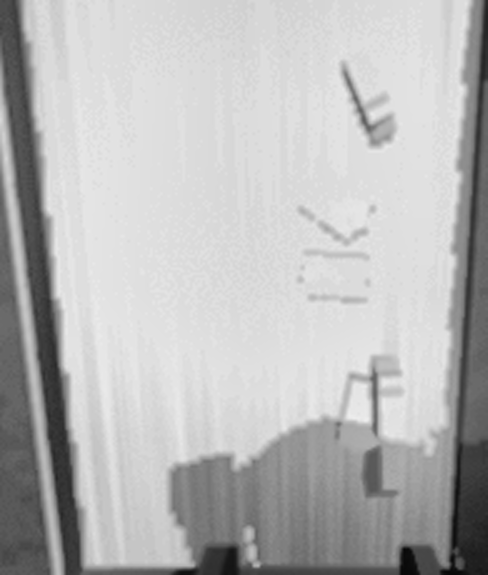

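View pics/l3b.png

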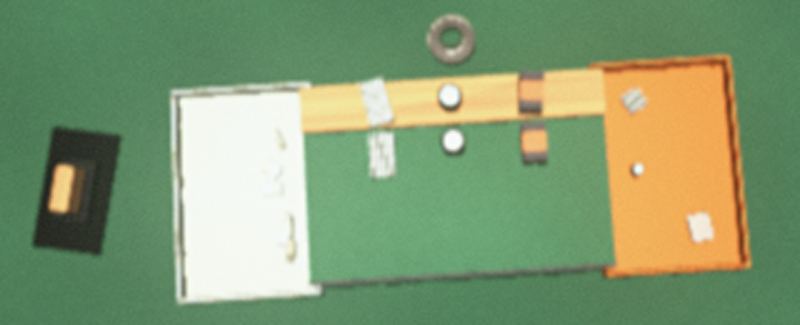

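View pics/l4.png

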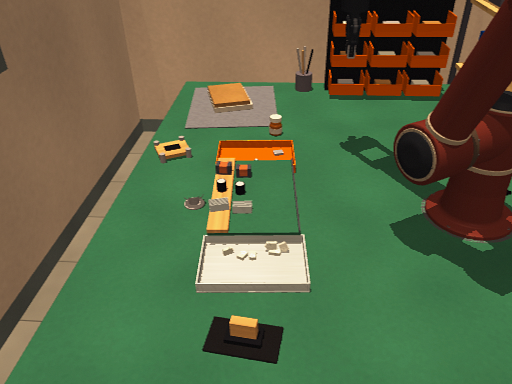

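View pics/l2.png

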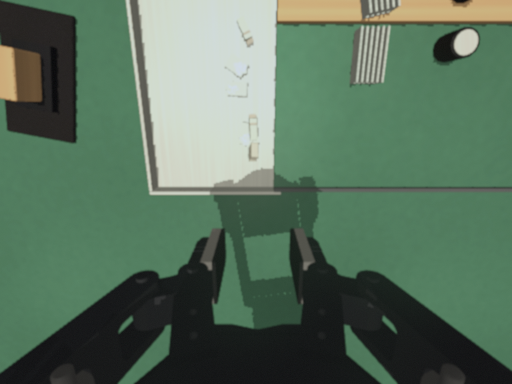

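The side view shows six chips in the tray, at (227,251), (242,255), (253,256), (271,246), (283,247) and (273,253). One last check of the scraper position, then I hand in.

```bash
python3 - <<'E'
from h import *
def grip(tag):
    im=cv2.imread(f"pics/{tag}.png");m=np.load(f"pics/{tag}.npz")
    o=bev(im,m,.052,.46,.64,.36,.5,s=2000)
    h=cv2.cvtColor(o,cv2.COLOR_BGR2HSV);bw=((h[...,0]<28)&(h[...,1]>90)&(h[...,2]>150)).astype(np.uint8)
    a=np.argwhere(bw);r=cv2.minAreaRect(a[:,::-1].astype(np.float32));return [.64-r[0][1]/2000,.5-r[0][0]/2000],r[1],r[2]
snap("top","m1")
print(grip("f0") if 0 else grip("a_top") if False else '', grip("m1"))
E
```

```text
([0.5404365539550782, 0.42784906005859374], (44.86238479614258, 105.10379028320312), 6.654425144195557)
```

The scraper is at (0.540, 0.428), against a pad centre of (0.541, 0.428). Handing in.

```bash
python3 - <<'E'
from h import *
print(sensors.state()['force'],T()); ticket.close_job(); print(T())
E
```

```text
[0.93689582 0.75351795 0.10901633] 58.6417
the job is handed in; nothing more can be done
the job is handed in; nothing more can be done
```

The job is done and handed in at 58.6 s of the 210 s allowed. I swept all six chips into the tray with the scraper in two passes and put it back on its pad. Then I took the spare capacitor, transformer and heat sink from the bin and stood each one in front of its dead twin, aiming for 6–7 mm from the ledge.

What the last checks showed:
- **Chips:** the plate is clear. The final side view shows six chips in the tray; the overhead views could only separate five because some overlap.
- **Scraper:** it stands upright at (0.540, 0.428), within about 1 mm of the pad centre I measured.
- **Spares:** all three stand upright in line with their twins.
- **Everything else:** the three other parts are still in the bin, and the dead parts, jar and spool look unmoved in the pictures. I did not measure them again.
- **Force stops:** the only ones that triggered were at set-down, for the scraper and the three spares. No check failed.

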